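# Bring a castle nut to its next slot on a carving clamp

### The arm

A 6-joint arm with a two-finger parallel gripper is mounted at the origin on the work surface. World frame = base frame: x ahead of the robot, y to its left, z up, the work surface at z = 0. Lengths are in m, angles in rad, forces in N, time in s.
With the tool pointing down it reaches from about 0.25 to 0.775 m from the base axis. Payload 4 kg.
Tool frame: the origin (TCP) lies midway between the tips of the shut fingers; the grasp point (between the pads) lies grip_point_offset behind it (grip_point_offset is the distance from the TCP to the grasp point, in m); z points along the fingers, y is the line along which they close (so a half turn about z gives the same grasp; the last joint's range is limited). The gripper opens to 94 mm and grips with 3 to 60 N. Pads are 16 mm wide; open, the fingers measure 119 mm over their backs; the gripper's body (75 mm by 177 mm) begins 78 mm behind the grasp point.
Start: joints at [1.119, 0.087, 1.371, -0, 1.684, -0.103], TCP at [0.188, 0.517, 0.17] pointing down, gripper open.
Joint ranges: [-3.1, 3.1], [-0.76, 2.03], [0.27, 2.55], [-1.08, 4.22], [0.17, 2.65], [-2.57, 2.57]. Speed limits (rad/s): [2.79, 2.79, 3.14, 3.14, 3.14, 3.14].

### API

Orientations are given as [roll, pitch, yaw] about the fixed x, y, z axes, in that order (R = Rz(yaw) Ry(pitch) Rx(roll)).
In Python, from bench import * gives the robot as it stands. The module is installed in compiled form; this text tells all that it offers.
- The arm moves only by the tool apply_moves, never from a script. Its argument "commands" is a list of rows, each a list of 7 numbers: the turn, a rotation vector about the world's x, y, z in rad, then the shift along the world's x, y, z in m, then the opening in per cent of the stroke, from 0 (shut) to 100 (fully open). In form: [[ax, ay, az, x, y, z, jaw], ...]. A call has exactly 5 rows; each row is the pose to reach, as a shift and turn from the pose commanded when the call began; what a row does not reach only later rows make up. A row lasts 1/10 s, in which the tool goes at most 50 mm and 8.59 degrees, less where a joint would pass 70% of its speed; a pose out of reach is approached as far as the arm can. A call with a gripper value outside its range is refused whole. The fingers move at their own pace and stop on an object; the grip force is fixed at half the most. Time passes only in rows, so rows that repeat a pose let the fingers close, or fill a call up. It gives the time, the measured TCP pose, the force, the opening and the grip force at its end, in the units of the state.
- get_obs(): the state, without advancing time (a new reading comes with each control period).
- snapshot(name): name is "scene" or "top" or "wrist"; returns a dict with "pixels" (400x640x3 uint8, red, green, blue), "vertical_fov" (degrees; the focal length in pixels is half the picture's height over the tangent of half this angle, whatever the lens; pixels are square), "cx", "cy" (the principal point, pixels), "k1" (the pictures are not rectified: a ray, as slopes to the right and down, at radius r is drawn at 1 + k1 r^2 times it, then the intrinsics apply), "rvec" (rotation vector, rad) and "tvec" (3), from world to camera coordinates, as OpenCV has them. Camera axes: x right, y down, z forward; pixel columns grow to the right and rows downward; lengths in m; the calibration is good to about 2 mm. A picture is of the moment at which its call begins. There is no depth.
- close_job(): hands the job in; it is judged then, once.
Trained networks look in the newest picture that a camera, given by its name, has taken for a name from the list of things; names that differ only in an ending like _2 or _b are one class to them, and where a whole thing is asked for, a point or a joint stands for the part that bears it (a point fixed in the world has none). Each returns a list of dicts, best first, with "score" (0 to 1); they miss things now and then, are a little off and sometimes report something else, mostly with a low value. They report only what shows in the picture. A call takes as long as a camera call. They do not tell look-alikes from the thing itself.
- masks_of(camera, query): "mask" (400x640 bool, what is visible of it) and "extent" ([left, top, right, bottom] in pixels, round what is visible of it).
- place_of(camera, query): "pixel" ([column, row] in pixels: a listed point, or the origin of a listed thing).
The state is a dict: "time": time; "joint_positions": joint angles; "qvel": joint speeds; "joint_torque": joint torques, N m; "tool_pos": TCP position; "ee_rot": TCP orientation; "wrist_force": force on the tool from outside, world axes, zero at the start; "wrist_torque": the same for the moment, N m; "width": finger opening in m; "finger_force": force on a finger pad.
Only numpy, scipy, OpenCV 4.12 (cv2) and the standard library are available. Lean on these libraries where they do the work, as an engineer would, in place of code of your own. Each camera call takes 0.05 s, during which the arm holds its last target. There are 200 camera calls.

### The job

Two carving clamps stand on the bench; on the one with the slotted castle nut the slots do not yet line up with the cross hole through the stud. Tighten that nut, clockwise seen from above, just to the next slot that lines up with the hole so that a split pin could pass, and not on past that slot. Leave the plain hexagon nut of the other clamp as it is, and let go of the nut.

Things in the scene. Friction and masses are not known exactly. Their poses are not given: they have to be found in the camera images.
- castle_clamp: Fixed clamp carrying the castle nut: dark iron foot 110 x 110 x 12 mm, on it a level beech arm 50 mm wide, top 34 mm above the bench, from 30 mm behind to 150 mm ahead of an upright dark stud, 30 mm diameter. Origin on the stud's axis at bench height; z up, x along the arm to its long end. Stands left or right of the other clamp, yaw within 35 degrees.
- cross_hole (a point): Middle of the 5 mm cross hole, on the stud's axis 88 mm above the bench; x along the hole, z up. The hole runs in line with the arm; a bright line 4 mm wide filed across the stud's flat end (97 mm up) runs the same way. Below the nut is a round spacer of 38 mm diameter (45 mm washer at its foot): fingers have 22 mm free between nut and arm.
- castle_nut (a joint): Steel hexagon nut, 46 mm over flats (56 to 82 mm above bench), crown of 43 mm diameter up to 94 mm with 6 slots 10 mm wide, one over the middle of each flat. Angle in rad, growing clockwise from above (tightening). At 0 and every 1.047 a pair of slots and flat normals lies along the hole. Starts at 0.21 to 0.75: next slot at 1.047. Friction 0.15 N m; stays where left, does not rise or sink.
- plain_nut (a joint): Plain hexagon nut without slots, same 46 mm and heights, on the other clamp (same foot, arm and stud, but the stud stands 12 mm bare above the nut, with no hole or line), some 0.3 to 0.5 m to the side. Its angle in rad, clockwise from above; 0 at the start, to be left there.
There are look-alikes about, which are no part of the job. Leave any turquoise look-alike of the castle_clamp alone.

How it is judged:
By the outcome, as a careful person would: the job done as asked, in the order asked, and still so for the second after the job is handed in, with the robot touching nothing.
It also fails if it takes over 32 s, if anything falls off the work surface, if the arm or the gripper's body presses on something with over 40 N, if the wrist force passes 120 N, or if a joint passes its speed limit or range.

## Working session

There is one attempt and no reset: what is moved stays moved. The work goes in short steps, Python scripts to look and compute and a tool call to move; the robot and the scene stay as the last step left them, time stands still between calls to the robot, and variables do not carry over. Pictures are saved under pics/ and viewed, at most 10 in all, crops included, and the job is handed in when it is done.

Besides the shell and the picture viewer there is one more tool, called after ">>>" as a command line: name --pt "numbers of a row" for each row, then --argument value for the rest. apply_moves: Moves the arm, as the interface text tells. Its arguments: {"type":"object","properties":{"commands":{"type":"array"}},"required":["commands"]}

```bash
mkdir -p pics; cat > h.py <<'E'
from bench import *
import numpy as np, cv2
def cam(s):
    f=200/np.tan(np.radians(s["vertical_fov"])/2)
    R=cv2.Rodrigues(np.array(s["rvec"],float))[0]; return f,R,np.array(s["tvec"],float)
def ray(s,px):
    f,R,t=cam(s); d=np.array([(px[0]-s["cx"])/f,(px[1]-s["cy"])/f]); u=d.copy()
    for _ in range(30): u=d/(1+s["k1"]*(u@u))
    return -R.T@t, R.T@np.array([u[0],u[1],1])
def atz(s,px,z):
    o,d=ray(s,px); return o+d*(z-o[2])/d[2]
def proj(s,P):
    f,R,t=cam(s); c=R@np.array(P,float)+t; u=c[:2]/c[2]; u=u*(1+s["k1"]*(u@u)); return u*f+[s["cx"],s["cy"]]
def save(n,p): cv2.imwrite("pics/"+n,p[:,:,::-1])
E
python3 - <<'E'
from h import *
ims=[]
for c in("scene","top"):
    s=snapshot(c); ims.append(s["pixels"])
    for q in("castle_clamp","castle_nut","plain_nut","cross_hole"):
        for r in place_of(c,q)[:4]:
            z={"castle_clamp":0,"cross_hole":.088}.get(q,.07)
            print(c,q,round(r["score"],2),np.round(r["pixel"],1),np.round(atz(s,r["pixel"],z),3))
save("a_scene.png",ims[0]); save("a_top.png",ims[1])
o=get_obs(); print(o["time"],o["tool_pos"],o["ee_rot"],o["width"],o["wrist_force"])
import bench; print([k for k in dir(bench) if 'grip' in k], getattr(bench,'grip_point_offset',None))
E
```

```text
scene castle_clamp 0.77 [267.2 220.6] [ 0.596 -0.195  0.   ]Traceback (most recent call last):
  File "<stdin>", line 6, in <module>
ValueError: it knows: castle_clamp, cross_hole
```

```bash
python3 - <<'E'
from h import *
for c in("scene","top"):
    s=snapshot(c); save("a_%s.png"%c,s["pixels"])
    for q in("castle_clamp","cross_hole"):
        for r in place_of(c,q)[:5]:
            z={"castle_clamp":0,"cross_hole":.088}[q]
            print(c,q,round(r["score"],2),np.round(r["pixel"],1),np.round(atz(s,r["pixel"],z),3))
    for q in("castle_nut","plain_nut"):
      try:
        for r in masks_of(c,q)[:5]: print(c,q,round(r["score"],2),r["extent"])
      except ValueError as e: print(e)
o=get_obs(); print(o["time"],o["tool_pos"],o["ee_rot"],o["width"],o["wrist_force"])
import bench; print(dir(bench), getattr(bench,'grip_point_offset',None))
E
```

```text
scene castle_clamp 0.93 [197.3 205.6] [ 0.684 -0.413  0.   ]
scene castle_clamp 0.78 [457.1 227.3] [0.27  0.235 0.   ]
scene castle_clamp 0.73 [262.9 218.6] [ 0.597 -0.212  0.   ]
scene castle_clamp 0.62 [323.2 174.9] [ 0.301 -0.24   0.   ]
scene cross_hole 0.86 [463.4 202.7] [0.273 0.239 0.088]
scene cross_hole 0.74 [322.4 156. ] [ 0.324 -0.222  0.088]
scene cross_hole 0.66 [265.  193.3] [ 0.589 -0.201  0.088]
scene cross_hole 0.57 [192.8 182.9] [ 0.689 -0.402  0.088]
scene castle_nut 0.78 [453.2, 197.8, 473.7, 214.2]
scene castle_nut 0.73 [183.8, 179.6, 201.4, 200.9]
scene castle_nut 0.72 [253.8, 190.2, 274.1, 206.5]
scene castle_nut 0.46 [311.5, 149.0, 327.5, 161.2]
scene plain_nut 0.82 [361.3, 249.2, 381.5, 268.5]
top castle_clamp 0.72 [209.8 284.4] [0.269 0.23  0.   ]
top castle_clamp 0.71 [380.5 265.8] [ 0.314 -0.254  0.   ]
top castle_clamp 0.68 [429.7 132. ] [ 0.698 -0.412  0.   ]
top castle_clamp 0.55 [358.9 169.2] [ 0.591 -0.201  0.   ]
top cross_hole 0.91 [438.  125.1] [ 0.691 -0.407  0.088]
top cross_hole 0.9 [197.  289.8] [0.266 0.236 0.088]
top cross_hole 0.89 [386.2 276.3] [ 0.293 -0.253  0.088]
top cross_hole 0.83 [361.  158.3] [ 0.604 -0.197  0.088]
top castle_nut 0.67 [356.5, 153.0, 373.1, 172.3]
top castle_nut 0.54 [424.5, 117.1, 446.7, 137.3]
top castle_nut 0.5 [378.0, 263.6, 395.1, 278.9]
top castle_nut 0.49 [194.2, 281.7, 207.9, 296.1]
top plain_nut 0.59 [215.3, 157.9, 240.0, 176.4]
0.6 [0.18799521 0.51691567 0.17034834] [3.14143094e+00 6.21213462e-06 2.79279204e+00] 0.09411349851135742 [ 0.98542515 -0.65416245 -0.44474082]
['IKError', '__builtins__', '__cached__', '__doc__', '__file__', '__loader__', '__name__', '__package__', '__spec__', 'close_job', 'get_obs', 'grip_point_offset', 'masks_of', 'place_of', 'snapshot'] 0.0188
```

View pics/a_scene.png

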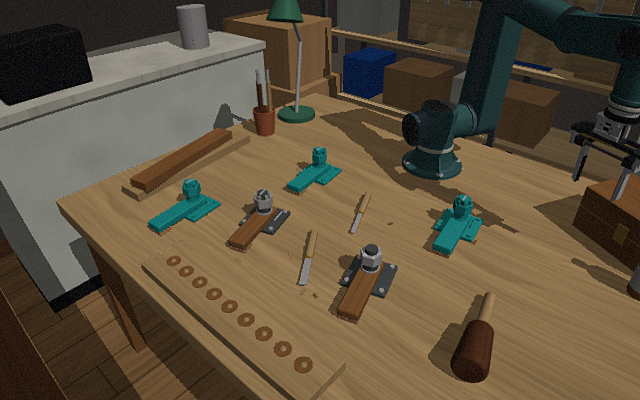

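View pics/a_top.png

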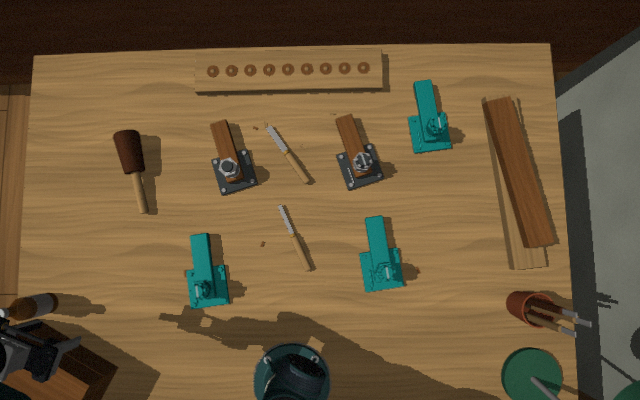

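```bash
python3 - <<'E'
from h import *
s=snapshot("top"); p=s["pixels"]
a=cv2.resize(p[95:195,325:400],None,fx=5,fy=5,interpolation=cv2.INTER_CUBIC)
b=cv2.resize(p[105:205,195:270],None,fx=5,fy=5,interpolation=cv2.INTER_CUBIC)
save("b.png",np.hstack([b,a]))
for px in((361,160),(227,167)): print(atz(s,px,.095))
P=atz(s,(345.5,116),.034);Q=atz(s,(360,165),.06);print(P,Q)
s=snapshot("scene"); print(atz(s,(264,191),.097))
E
```

```text
[ 0.59746976 -0.1965052   0.095     ]
[0.58597578 0.1579944  0.095     ]
[ 0.73888175 -0.16358392  0.034     ] [ 0.59114335 -0.19745447  0.06      ]
[ 0.59163235 -0.20116578  0.097     ]
```

View pics/b.png

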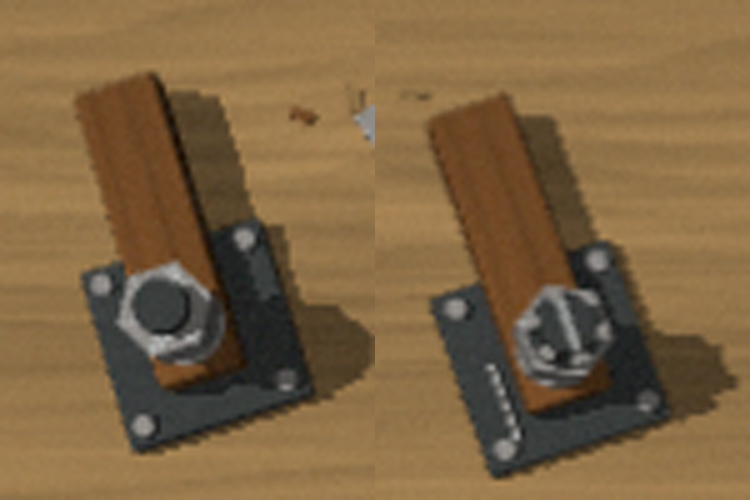

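Candidates are the brown clamp at top (361,160), the brown clamp at top (228,167), and three turquoise ones at (203,285), (383,270) and (433,128). The crop shows slots and a bright filed line on the clamp at (361,160), so that is the castle clamp. The one at (228,167) has a plain nut, and the turquoise ones are look-alikes.

>>> apply_moves --pt "0 0 0 0.024 -0.042 0.01 100" --pt "0 0 0 0.048 -0.084 0.02 100" --pt "0 0 0 0.072 -0.126 0.03 100" --pt "0 0 0 0.096 -0.168 0.04 100" --pt "0 0 0 0.12 -0.21 0.05 100"

```text
time: 1.2
tool_pos: [0.3085, 0.3053, 0.2209]
ee_rot: [3.141, 0.001, 2.794]
wrist_force: [0.1, -0.2, 0.3]
width: 0.0937
finger_force: 0.0
```

>>> apply_moves --pt "0 0 0 0.024 -0.042 0.006 100" --pt "0 0 0 0.048 -0.084 0.012 100" --pt "0 0 0 0.072 -0.126 0.018 100" --pt "0 0 0 0.096 -0.168 0.024 100" --pt "0 0 0 0.12 -0.21 0.03 100"

```text
time: 1.7
tool_pos: [0.4286, 0.095, 0.251]
ee_rot: [3.141, 0.001, 2.793]
wrist_force: [0.5, 0.2, -0.4]
width: 0.0942
finger_force: 0.0
```

>>> apply_moves --pt "0 0 0 0.024 -0.042 0 100" --pt "0 0 0 0.048 -0.084 0 100" --pt "0 0 0 0.072 -0.126 0 100" --pt "0 0 0 0.096 -0.168 0 100" --pt "0 0 0 0.12 -0.21 0 100"

```text
time: 2.2
tool_pos: [0.5487, -0.1151, 0.2505]
ee_rot: [3.141, 0.001, 2.792]
wrist_force: [0.8, 0.1, 0.1]
width: 0.0937
finger_force: 0.0
```

Remaining distance to (0.594, -0.199) is (+0.045, -0.084).

>>> apply_moves --pt "0 0 0 0.022 -0.042 0 100" --pt "0 0 0 0.045 -0.084 0 100" --pt "0 0 0 0.045 -0.084 0 100" --pt "0 0 0 0.045 -0.084 0 100" --pt "0 0 0 0.045 -0.084 0 100"

```text
time: 2.7
tool_pos: [0.5928, -0.1962, 0.2508]
ee_rot: [3.141, 0.0, 2.794]
wrist_force: [-0.6, -0.1, -0.2]
width: 0.0942
finger_force: 0.0
```

```bash
python3 - <<'E'
from h import *
s=snapshot("wrist"); save("w1.png",s["pixels"]); np.save("w1.npy",s,allow_pickle=True)
for r in place_of("wrist","cross_hole")+masks_of("wrist","castle_nut"): print(r["score"],r.get("pixel"),r.get("extent"))
o,_=ray(s,(320,200)); print("cam",o, proj(s,(.595,-.199,.097)))
print(get_obs()["joint_positions"])
E
```

```text
0.96 [315.6, 191.9] None
0.88 None [295.5, 166.3, 333.1, 207.2]
cam [ 0.51473936 -0.16792584  0.46422837] [316.64115876 188.11290332]
[-4.09813323e-01  2.55825602e-01  1.01681624e+00  2.48179789e-04
  1.86699208e+00 -1.63349844e+00]
```

View pics/w1.png

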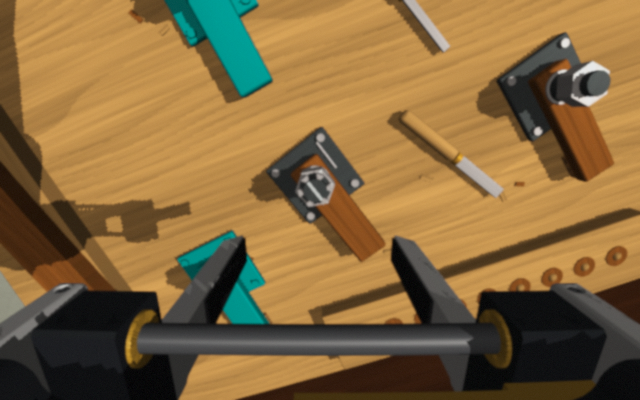

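The wrist view shows the castle clamp in the middle, with its nut at (315,187), the slots and the filed line. The plain clamp is at (590,85) and the turquoise ones are at (215,40) and (220,260). I'll go lower for a close look.

>>> apply_moves --pt "0 0 0 0 0 -0.04 100" --pt "0 0 0 0 0 -0.08 100" --pt "0 0 0 0 0 -0.11 100" --pt "0 0 0 0 0 -0.11 100" --pt "0 0 0 0 0 -0.11 100"

```text
time: 3.35
tool_pos: [0.5929, -0.1964, 0.1413]
ee_rot: [3.142, 0.001, 2.794]
wrist_force: [0.1, 0.7, 1.0]
width: 0.0941
finger_force: 0.0
```

```bash
cat >> h.py <<'E'
def ortho(s,c,z,half=.04,n=500):
    g=np.linspace(-half,half,n); m=np.zeros((n,n,2),np.float32)
    f,R,t=cam(s)
    X=np.stack([np.broadcast_to(c[0]-g[:,None],(n,n)),np.broadcast_to(c[1]-g[None,:],(n,n)),np.full((n,n),z)],-1)@R.T+t
    u=X[...,:2]/X[...,2:]; u=u*(1+s["k1"]*(u**2).sum(-1,keepdims=True)); m=(u*f+[s["cx"],s["cy"]]).astype(np.float32)
    return cv2.remap(s["pixels"],m,None,cv2.INTER_CUBIC)
E
python3 - <<'E'
from h import *
s=snapshot("wrist"); np.save("w2.npy",s,allow_pickle=True)
for r in place_of("wrist","cross_hole")[:2]: print(r["score"],r["pixel"],atz(s,r["pixel"],.088))
c=(.594,-.199)
save("o2.png",np.hstack([ortho(s,c,.097,.035,400),ortho(s,c,.094,.035,400)]))
p=s["pixels"]; print(proj(s,(*c,.097)))
E
```

```text
0.64 [313.7, 215.6] [ 0.59695274 -0.20223234  0.088     ]
[315.79694309 214.67247583]
```

View pics/o2.png

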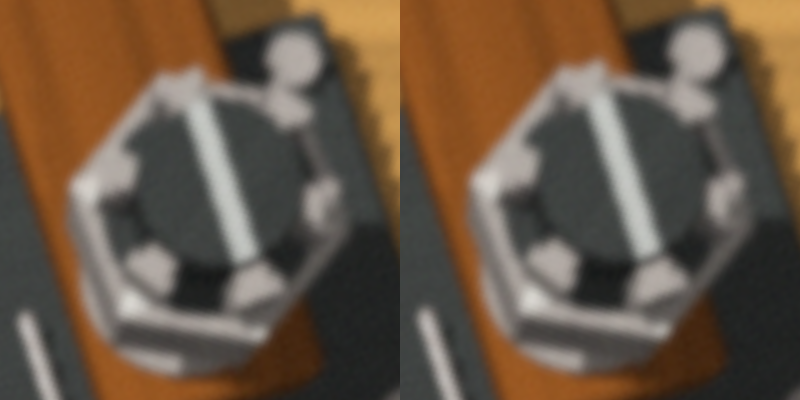

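The close view shows the filed line at a yaw of about 15.3° and the teeth at about 20.2° + 60k. That puts the flats at 50.2°, so θ ≈ 25.1° (0.44 rad) and 34.9° of clockwise turn remains. The stud is at about (0.5975, -0.2026). I'll turn to 50.2°, centre over it and descend.

>>> apply_moves --pt "0 0 -0.12 0.002 -0.003 0 100" --pt "0 0 -0.24 0.004 -0.006 0 100" --pt "0 0 -0.347 0.0046 -0.0062 0 100" --pt "0 0 -0.347 0.0046 -0.0062 0 100" --pt "0 0 -0.347 0.0046 -0.0062 0 100"

```text
time: 3.95
tool_pos: [0.5985, -0.2037, 0.1425]
ee_rot: [3.141, 0.004, 2.448]
wrist_force: [-0.2, -0.3, 0.5]
width: 0.0943
finger_force: 0.0
```

>>> apply_moves --pt "0 0 0 0 0 -0.03 100" --pt "0 0 0 0 0 -0.06 100" --pt "0 0 0 0 0 -0.085 100" --pt "0 0 0 0 0 -0.091 100" --pt "0 0 0 0 0 -0.091 100"

```text
time: 4.45
tool_pos: [0.5972, -0.2031, 0.0489]
ee_rot: [-3.141, -0.001, 2.447]
wrist_force: [-0.1, 0.2, 0.4]
width: 0.0938
finger_force: 0.0
```

>>> apply_moves --pt "0 0 0 0 0 0 60" --pt "0 0 0 0 0 0 50" --pt "0 0 0 0 0 0 40" --pt "0 0 0 0 0 0 40" --pt "0 0 0 0 0 0 40"

```text
time: 4.95
tool_pos: [0.5978, -0.2034, 0.0498]
ee_rot: [3.141, 0.001, 2.446]
wrist_force: [-0.6, -1.1, -0.1]
width: 0.0575
finger_force: 0.0
```

>>> apply_moves --pt "0 0 0 0 0 0 40" --pt "0 0 0 0 0 0 20" --pt "0 0 0 0 0 0 20" --pt "0 0 0 0 0 0 20" --pt "0 0 0 0 0 0 20"

```text
time: 5.45
tool_pos: [0.5978, -0.203, 0.0493]
ee_rot: [3.141, 0.0, 2.446]
wrist_force: [0.7, 0.9, -0.6]
width: 0.0393
finger_force: 30.0
```

```bash
python3 - <<'E'
from h import *
s=snapshot("wrist"); np.save("w3.npy",s,allow_pickle=True)
o=get_obs(); print(o["width"],o["finger_force"],o["wrist_force"],o["wrist_torque"],o["tool_pos"])
u,v=map(int,proj(s,(.5975,-.2026,.08))); print(u,v)
p=s["pixels"][max(v-75,0):v+75,u-100:u+100]
save("c3.png",np.hstack([cv2.resize(p,(533,400),interpolation=cv2.INTER_CUBIC),ortho(s,(.5975,-.2026),.094,.035,400)[:,50:310]]))
E
```

```text
0.03853270739430834 29.999809004366398 [1.14654659 0.46106259 0.69956732] [ 0.16581233 -0.15506559  0.06607209] [ 0.59776853 -0.20305232  0.04927214]
318 246
```

View pics/c3.png

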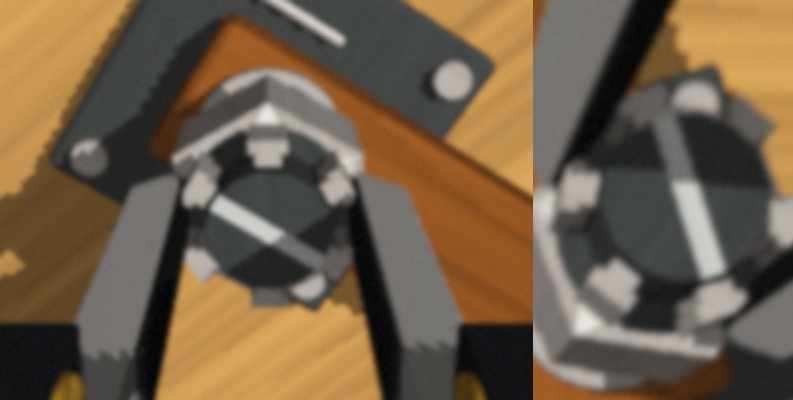

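>>> apply_moves --pt "0 0 -0.06 0 0 0 20" --pt "0 0 -0.12 0 0 0 20" --pt "0 0 -0.18 0 0 0 20" --pt "0 0 -0.24 0 0 0 20" --pt "0 0 -0.3 0 0 0 20"

```text
time: 6.0
tool_pos: [0.5978, -0.203, 0.0493]
ee_rot: [3.141, -0.0, 2.144]
wrist_force: [0.5, 1.7, 0.4]
width: 0.0394
finger_force: 30.0
```

```bash
python3 - <<'E'
from h import *
s=snapshot("wrist"); np.save("w4.npy",s,allow_pickle=True)
o=get_obs(); print(o["width"],o["finger_force"],o["wrist_force"],o["wrist_torque"],o["tool_pos"],o["ee_rot"])
u,v=map(int,proj(s,(.5975,-.2026,.08))); print(u,v)
p=s["pixels"][max(v-75,0):v+75,u-100:u+100]
save("c4.png",np.hstack([cv2.resize(p,(533,400),interpolation=cv2.INTER_CUBIC),ortho(s,(.5975,-.2026),.094,.035,400)[:,50:310]]))
E
```

```text
0.03906120028986193 30.00065792351961 [ 0.93568198  0.90633629 -1.11845197] [ 0.16395509 -0.14445795  0.01749124] [ 0.59784031 -0.20302619  0.04929512] [ 3.14090623e+00 -5.60077161e-05  2.14218163e+00]
318 246
```

View pics/c4.png

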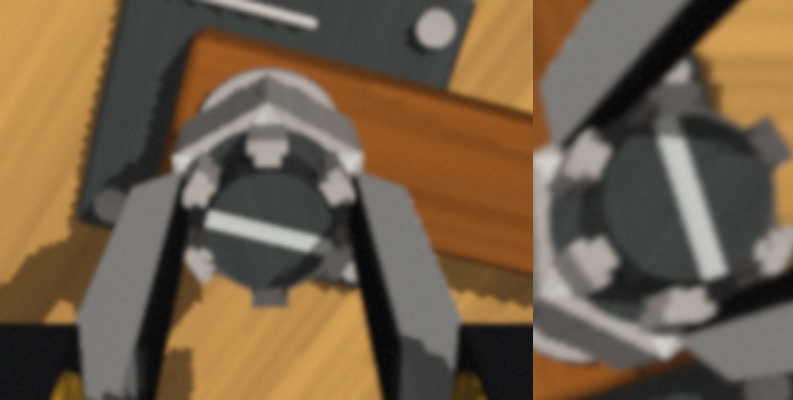

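The nut turns together with the gripper. Most of the remaining turn comes next, then a measurement of the filed line to fine-tune.

>>> apply_moves --pt "0 0 -0.06 0 0 0 20" --pt "0 0 -0.12 0 0 0 20" --pt "0 0 -0.18 0 0 0 20" --pt "0 0 -0.24 0 0 0 20" --pt "0 0 -0.26 0 0 0 20"

```text
time: 6.55
tool_pos: [0.5979, -0.203, 0.0493]
ee_rot: [3.141, -0.0, 1.886]
wrist_force: [1.3, 1.4, -1.1]
width: 0.0394
finger_force: 30.0
```

```bash
cat > ln.py <<'E'
from h import *
def line(s,c=(.5978,-.2030)):
    for k in range(2):
        g=cv2.cvtColor(ortho(s,c,.097,.0135,300),cv2.COLOR_RGB2GRAY).astype(float)
        yy,xx=np.mgrid[:300,:300]; R=np.hypot(yy-150,xx-150)*.00009
        w=np.clip(g-120,0,None)*(R<.0120)
        cx,cy=(w*xx).sum()/w.sum(),(w*yy).sum()/w.sum()
        X=np.stack([-(yy-cy),-(xx-cx)],-1).reshape(-1,2); C=(X*w.reshape(-1,1)).T@X
        ev,V=np.linalg.eigh(C); v=V[:,1]*np.sign(V[0,1])
        ang=np.degrees(np.arctan2(v[1],v[0])); c=(c[0]-(cy-150)*.00009,c[1]-(cx-150)*.00009)
    return round(ang,2),np.round(c,4),np.round(np.sqrt(ev[0]/ev[1]),2)
E
python3 - <<'E'
from ln import *
for n in("w2","w3","w4"): print(n,line(np.load(n+".npy",allow_pickle=True).item()))
s=snapshot("wrist"); np.save("w5.npy",s,allow_pickle=True); print(line(s))
o=get_obs(); print(o["width"],o["wrist_torque"],o["tool_pos"],o["ee_rot"], np.degrees(o["ee_rot"][2]-np.pi/2))
u,v=map(int,proj(s,(.5978,-.203,.08)))
p=s["pixels"][max(v-75,0):v+75,u-100:u+100]
save("c5.png",np.hstack([cv2.resize(p,(400,300),interpolation=cv2.INTER_CUBIC),ortho(s,(.5978,-.203),.097,.03,300)]))
E
```

```text
w2 (np.float64(17.9), array([ 0.5978, -0.2026]), np.float64(0.16))
w3 (np.float64(18.1), array([ 0.5914, -0.2044]), np.float64(0.23))
w4 (np.float64(18.1), array([ 0.5964, -0.2028]), np.float64(0.17))
(np.float64(17.96), array([ 0.5976, -0.2024]), np.float64(0.16))
0.039181474047900226 [ 0.20853121 -0.34254695  0.16264681] [ 0.59787189 -0.20299586  0.0493019 ] [ 3.14084785e+00 -2.31559436e-04  1.88596430e+00] 18.057794939018365
```

View pics/c5.png

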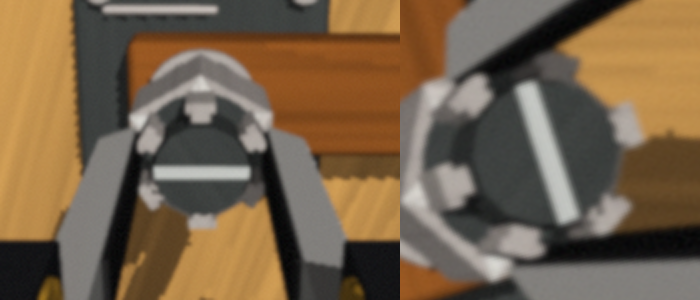

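The filed line is at 18.0° and the closing axis is at 18.06°, and the teeth sit symmetrically about both, so the slot is aligned. I'll release and lift.

>>> apply_moves --pt "0 0 0 0 0 0 60" --pt "0 0 0 0 0 0 100" --pt "0 0 0 0 0 0 100" --pt "0 0 0 0 0 0 100" --pt "0 0 0 0 0 0 100"

```text
time: 7.1
tool_pos: [0.5975, -0.2035, 0.0493]
ee_rot: [-3.141, 0.0, 1.886]
wrist_force: [-0.2, 0.2, -0.7]
width: 0.0757
finger_force: 0.0
```

>>> apply_moves --pt "0 0 0 0 0 0 100" --pt "0 0 0 0 0 0.02 100" --pt "0 0 0 0 0 0.05 100" --pt "0 0 0 0 0 0.09 100" --pt "0 0 0 0 0 0.1 100"

```text
time: 7.6
tool_pos: [0.6, -0.2044, 0.1552]
ee_rot: [3.135, 0.006, 1.886]
wrist_force: [-0.2, 0.0, 0.1]
width: 0.0941
finger_force: 0.0
```

```bash
python3 - <<'E'
from ln import *
s=snapshot("wrist"); np.save("w6.npy",s,allow_pickle=True); print(line(s))
o=get_obs(); print(o["width"],o["wrist_force"],o["tool_pos"])
save("c6.png",ortho(s,(.5978,-.2026),.094,.035,500))
E
```

```text
(np.float64(17.88), array([ 0.5979, -0.2025]), np.float64(0.16))
0.09391476606472356 [ 0.4873704   0.84615263 -0.12902536] [ 0.59996512 -0.20436982  0.15501672]
```

View pics/c6.png

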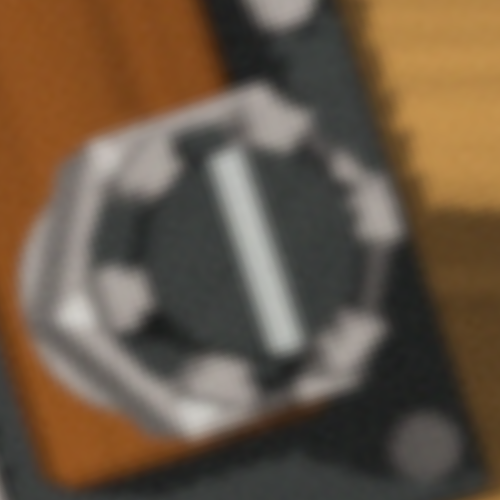

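The final view shows the filed line, from (228,155) to (287,345), running through the middle of two opposite slots. The difference is about 1° or less, and the fingers are clear of the nut.

```bash
python3 -c "
from bench import *
print(close_job())"
```

```text
the job is handed in; nothing more can be done
None
```

I tightened the castle nut clockwise to the next slot; by camera it lines up with the hole to about 1°. I then let go of it, left the plain nut and the turquoise look-alikes untouched, and handed the job in.

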